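# Release the toggle clamp and move the steering shaft to its cradle

## Task

Swing the red handle of the toggle clamp over centre and fully back, so that the clamp stands open, then lift the released shaft out of the V blocks and lay it in the green cradle, level in both notches and centred end to end. Let it settle in the notches before letting go (do not drop it), leave the clamp open, and do not disturb the socket, spray can, bearing or screwdriver.

Things in the scene. Friction and masses are not known exactly. Their poses are not given: they have to be found in the camera images.
- fixture: (Sizes in mm throughout.) Clamping fixture fixed to the bench. Origin on the bench under the middle of its V blocks; z up. Grey base 12 thick, x -40 to 135, y +-62. Two dark V blocks 16 thick, 54 wide, centred at y +42 and -42, tops at 54, hold the shaft along the fixture's y with its axis 50 above the bench. The toggle clamp stands on it: steel cheeks x 70 to 114, y +-18, tops at 123. Place and yaw vary.
- clamp_pivot (a point): Pivot of the clamp's handle, in the fixture frame at x = 83.5, y = 0, z = 112.4; fixture's axes. The handle turns about the fixture's y axis here.
- clamp_handle (a joint): Handle angle (rad). 0: clamped, handle upright; grows to 1.3 (stop, fully open) as its top swings to the fixture's +x, away from the shaft. Up to about 0.2 a spring foot resists (2 to 5 N, pushed 75 from the pivot) and pushes it back; past that it is over centre and snaps on to about 0.4, then light friction (0.12 N m), stays where left when open.
- handle_tip (a point): Top end of the clamp handle, 105 from the pivot: red round grip, 18 in diameter, from 36 to 105 from the pivot; 217 above the bench when clamped. Moves with the handle.
- clamp_arm (a joint): Angle (rad) of the hold-down arm (108 long, 12 wide, 10 thick), linked to the handle; its own pivot is at fixture x = 100, z = 90. 0: level, pointing to -x over the shaft; 0.45, 1.2, 1.8 at handle 0.8, 1.1, 1.3 (13 degrees past upright). Rubber foot, 16 in diameter, 100 out and 28 below, presses the shaft's middle; fully open all stays over 80 from the shaft's axis in x.
- shaft: Bright metal steering shaft, 160 long, lying along its own y axis; origin on its axis at mid-length. Middle part 24 in diameter and 124 long, ends 16 in diameter and 18 long (splined steel end at +y, brass end at -y; either way round will do). About 0.4 kg. Starts clamped in the fixture's V blocks; the bare length between the blocks is 68.
- cradle: Green cradle fixed to the bench. Origin: on the bench, under its middle; z up. Base plate 75 (x) by 125 (y) by 10 thick; two V notches, each 16 thick and 54 wide, centred at y = +42 and -42, tops at 54. A shaft lying in them lies along the cradle's y axis with its axis 50 above the bench, at x = 0. Yaw and place vary; fixture and cradle may swap sides.
- socket: Bystander: steel socket standing upright, 30 in diameter, 55 high, origin under its centre; on the robot's side of the fixture, close to the shaft. Leave alone.
- spray_can: Bystander: upright spray can, blue band, 50 in diameter, 140 high, origin under its centre; close behind the cradle (cradle's +x side). Leave alone.
- bearing: Bystander: bearing ring lying flat, 52 in diameter, 15 high, origin under its centre. Leave alone.
- screwdriver: Bystander: screwdriver with red grip lying along its y axis, 160 long, 28 high and wide, origin at its underside (grip y -70 to 20, blade to 90); in front of the cradle (cradle's -x side). Leave alone.
Not all that is in view belongs to the job. Leave any purple or turquoise look-alike of the shaft alone. Several things have the shape of the cradle; the one meant has the colours described above.

How it is judged (in metres and radians):
On the way, in this order (a step that is already met when the one before it is completed fails the run):
1. the clamp is flipped open while the shaft still lies in the V blocks (value of joint clamp_handle above 1.1 rad and distance of shaft from where it was at the start of the episode below 0.012 m), for 0.2 s.
2. the shaft is lifted clear of the V blocks (height (world z) of shaft above 0.09 m), for 0.1 s.
At the end, for the whole second after the job is handed in: The shaft lies at rest in both notches of the green cradle, let go: its axis within 4 mm sideways and in height of the notches' seat, within 15 mm of centred end to end and 0.06 rad of parallel; the clamp handle is still open (over 1.1 rad) (x of shaft in the frame of cradle between -0.004 and 0.004 m and y of shaft in the frame of cradle between -0.015 and 0.015 m and z of shaft in the frame of cradle between 0.046 and 0.054 m and angle between the y axis of shaft and the y axis of cradle, either way round below 0.06 rad and linear speed of shaft below 0.02 m/s and value of joint clamp_handle above 1.1 rad); the robot touches nothing.
It fails at once if the shaft is forced out (moved over 15 mm) while the clamp is shut (value of joint clamp_handle below 0.8 rad and distance of shaft from where it was at the start of the episode above 0.015 m).
It fails at once if the shaft is dropped (moves faster than 0.3 m/s out of the fingers, a fall of about 5 mm) (contact force between the fingers and shaft below 0.1 N and linear speed of shaft above 0.3 m/s).
It fails at once if the socket, spray can, bearing or screwdriver is moved more than 20 mm or tipped over (distance of any of socket, spray_can, bearing, screwdriver from where it was at the start of the episode above 0.02 m or angle between any of socket, spray_can, bearing, screwdriver's own z axis and vertical above 0.35 rad).
It also fails if it takes over 67 s, if anything falls off the work surface, if the arm or the gripper's body presses on something with over 40 N, if the wrist force passes 120 N, or if a joint passes its speed limit or range.

## Robot

A 7-joint arm with a two-finger parallel gripper is mounted at the origin on the work surface. World frame = base frame: x ahead of the robot, y to its left, z up, the work surface at z = 0. Lengths are in m, angles in degrees, forces in N, time in s.
With the tool pointing down it reaches from about 0.425 to 0.95 m from the base axis. Payload 16.7 kg.
Tool frame: the origin (TCP) lies at the very end of the fingers, on their centre line; the grasp point (between the pads) lies 19 mm behind it (manip.tcp_to_grasp is the distance from the TCP to the grasp point, in m); z points along the fingers, y is the line along which they close (so a half turn about z gives the same grasp; the last joint's range is limited). The gripper opens to 94 mm and grips with 3 to 60 N. Pads are 16 mm wide; open, the fingers measure 119 mm over their backs; the gripper's body (75 mm by 177 mm) begins 78 mm behind the grasp point.
Start: joints at [-81.675, 24.414, 4.234, 92.017, -1.954, 63.644, -3.845], TCP at [0.196, 0.646, 0.205] pointing down, gripper open.
Joint ranges: [-163.25, 163.25], [-28.42, 122.38], [-70.27, 78.77], [12.13, 141.07], [-58.53, 238.53], [9.26, 117.41], [-156.51, 156.51]. Speed limits (degrees/s): [108.29, 108.29, 136.94, 136.94, 172.46, 172.46, 172.46].

## Interface

Orientations are given as a 3x3 rotation matrix whose columns are the frame's x, y, z axes.
In Python, from plant import manip gives the robot as it stands.
- The arm moves only by the tool send_rows, never from a script. Its argument "commands" is a list of rows, each a list of 3 entries, a list of its own where there are three numbers: the shift along the tool's x, y, z in mm, then the turn about the tool's z in degrees, then the finger opening in mm, from 0 to 94. In form: [[[dx, dy, dz], roll, gripper], ...]. A call has 1 to 20 rows; each row shifts and turns the commanded pose from where the row before left it, along the tool's axes as they then stand; what a row does not reach is not made up. A row lasts 1/10 s, in which the tool goes at most 50 mm and 8.59 degrees, less where a joint would pass 70% of its speed; a pose out of reach is approached as far as the arm can. A call is refused whole if a number of a shift passes 50 or a number of a turn 8.59, either way. A call with a gripper value outside its range is refused whole. The fingers move at their own pace and stop on an object; "newtons" is the grip in N (left out, the last holds). Time passes only in rows, so rows that do not move let the fingers close. It gives the time, the measured TCP pose, the force, the opening and the grip force at its end, in the units of the state.
- manip.sense(): the state, without advancing time (a new reading comes with each control period).
- manip.get_image(name): name is "scene" or "top" or "wrist"; returns a dict with "image" (400x640x3 uint8, red, green, blue), "z_map" (400x640 float32, m along the optical axis (not along the pixel's ray), 0 where there is no reading), "K" (3x3 intrinsics, pixels), "k1" (the pictures are not rectified: a ray, as slopes to the right and down, at radius r is drawn at 1 + k1 r^2 times it, then the intrinsics apply), "T" (4x4, takes a point from camera to world coordinates); the wrist camera has in their place "tool_from_camera" (4x4, takes a point from camera to tool coordinates, whose origin is the TCP and whose axes are the flange's). Camera axes: x right, y down, z forward; pixel columns grow to the right and rows downward; lengths in m; the calibration is good to about 2 mm. A picture is of the moment at which its call begins: read the wrist's pose just before it.
- manip.finish_job(): hands the job in; it is judged then, once.
Trained networks look in the newest picture that a camera, given by its name, has taken for a name from the list of things; names that differ only in an ending like _2 or _b are one class to them, and where a whole thing is asked for, a point or a joint stands for the part that bears it (a point fixed in the world has none). Each returns a list of dicts, best first, with "score" (0 to 1); they miss things now and then, are a little off and sometimes report something else, mostly with a low value. They report only what shows in the picture. A call takes as long as a camera call. They do not tell look-alikes from the thing itself.
- manip.regions_of(camera, name): "mask" (400x640 bool, what is visible of it) and "point" ([column, row] in pixels, amid what is visible of it).
- manip.mark_of(camera, name): "point" ([column, row] in pixels: a listed point, or the origin of a listed thing).
The state is a dict: "t": time; "q": joint angles; "qvel": joint speeds; "joint_efforts": joint torques, N m; "tcp_pos": TCP position; "tool_rot": TCP orientation; "ft_force": force on the tool from outside, world axes, zero at the start; "ft_torque": the same for the moment, N m; "opening": opening from 0.0 (shut) to 1.0 (fully open); "finger_force": force on a finger pad.
Only numpy, scipy, OpenCV 4.12 (cv2) and the standard library are available. Lean on these libraries where they do the work, as an engineer would, in place of code of your own. Each camera call takes 0.05 s, during which the arm holds its last target. There are 200 camera calls.

## Working session

There is one attempt and no reset: what is moved stays moved. The work goes in short steps, Python scripts to look and compute and a tool call to move; the robot and the scene stay as the last step left them, time stands still between calls to the robot, and variables do not carry over. Pictures are saved under pics/ and viewed, at most 10 in all, crops included, and the job is handed in when it is done.

Besides the shell and the picture viewer there is one more tool, called by a JSON object that holds its "name" and its "arguments", one argument or row to a line. send_rows: Moves the arm, as the interface text tells. Its arguments: {"type":"object","properties":{"commands":{"type":"array"},"newtons":{"type":"number"}},"required":["commands"]}

```bash
mkdir -p pics; cat > h.py <<'E'
import numpy as np, cv2
from plant import manip
def im(name):
    s=manip.sense(); d=manip.get_image(name)
    if name=="wrist":
        T=np.eye(4);T[:3,:3]=s["tool_rot"];T[:3,3]=s["tcp_pos"];d["T"]=T@np.array(d["tool_from_camera"])
    return d
def cloud(d):
    K=np.array(d["K"]);k1=d["k1"];v,u=np.mgrid[0:400,0:640]
    x=(u-K[0,2])/K[0,0];y=(v-K[1,2])/K[1,1];rd=np.hypot(x,y);r=rd.copy()
    for _ in range(20): r=rd/(1+k1*r*r)
    f=1/(1+k1*r*r);z=d["z_map"]
    p=np.stack([x*f*z,y*f*z,z,np.ones_like(z)],-1)@np.array(d["T"]).T
    p[z<=0]=np.nan
    return p[...,:3]
E
python3 - <<'E'
from h import *
s=manip.sense();print(s["tcp_pos"],np.round(s["tool_rot"],3).tolist(),s["t"])
for c in ["scene","top"]:
    d=im(c);cv2.imwrite(f"pics/{c}.png",d["image"][...,::-1]);P=cloud(d)
    np.save(f"{c}.npy",P)
    for n in ["fixture","handle_tip","clamp_pivot","shaft","cradle","socket","spray_can","bearing","screwdriver"]:
        for r in manip.regions_of(c,n)[:3]:
            m=r["mask"];q=P[m];q=q[~np.isnan(q[:,0])]
            print(c,n,round(r["score"],2),np.round(r["point"]),m.sum(),np.round(np.median(q,0),3) if len(q) else None, np.round(np.percentile(q,[1,99],axis=0),3).tolist() if len(q) else None)
        for r in manip.mark_of(c,n)[:2]: print("   mark",round(r["score"],2),np.round(r["point"],1))
E
```

```text
[0.19604457 0.64545918 0.20480959] [[-0.957, 0.291, -0.0], [0.291, 0.957, -0.001], [-0.0, -0.001, -1.0]] 0.0
scene fixture 0.56 [364. 294.] 3418 [0.555 0.244 0.016] [[0.444, 0.16, 0.002], [0.606, 0.298, 0.214]]
   mark 0.55 [378.  282.1]
scene handle_tip 0.58 [360. 266.] 461 [0.557 0.239 0.142] [[0.545, 0.221, 0.082], [0.597, 0.251, 0.218]]
   mark 0.96 [363.2 240.3]
scene clamp_pivot 0.7 [362. 294.] 3297 [0.555 0.245 0.016] [[0.449, 0.179, 0.005], [0.606, 0.298, 0.214]]
   mark 0.95 [358.1 274. ]
scene shaft 0.95 [461. 267.] 512 [0.275 0.307 0.022] [[0.188, 0.285, 0.002], [0.344, 0.326, 0.028]]
scene shaft 0.63 [387. 279.] 456 [0.47  0.25  0.059] [[0.429, 0.141, 0.005], [0.488, 0.294, 0.066]]
scene shaft 0.55 [312. 248.] 372 [0.535 0.032 0.022] [[0.498, -0.054, 0.001], [0.562, 0.096, 0.027]]
   mark 0.79 [460.  266.7]
   mark 0.77 [378.5 271.1]
scene cradle 0.8 [241. 164.] 250 [ 0.549 -0.39   0.02 ] [[0.503, -0.428, 0.003], [0.593, -0.262, 0.067]]
scene cradle 0.62 [283. 196.] 851 [ 0.494 -0.179  0.014] [[0.447, -0.256, 0.0], [0.535, -0.114, 0.054]]
scene cradle 0.59 [360. 266.] 391
[... 1525 characters left out ...]
] 433 [0.464 0.214 0.059] [[0.447, 0.139, -0.0], [0.491, 0.299, 0.076]]
   mark 0.85 [216.9 279.7]
   mark 0.6 [244.  211.4]
top cradle 0.71 [374. 206.] 956 [ 0.483 -0.18   0.012] [[0.441, -0.243, 0.004], [0.53, -0.117, 0.053]]
   mark 0.96 [425.8 193. ]
   mark 0.95 [375.3 205.1]
   mark 0.68 [253.  242.8]
   mark 0.33 [249.1 214.4]
top spray_can 0.62 [386. 171.] 450 [ 0.57  -0.211  0.13 ] [[0.554, -0.257, -0.002], [0.623, -0.192, 0.144]]
   mark 0.71 [383.1 177.6]
top bearing 0.62 [305. 134.] 178 [0.724 0.023 0.015] [[0.699, 0.0, -0.001], [0.748, 0.046, 0.021]]
top bearing 0.48 [374. 206.] 899 [ 0.484 -0.179  0.012] [[0.442, -0.239, 0.006], [0.529, -0.12, 0.054]]
   mark 0.85 [359.9 236.8]
```

```bash
python3 - <<'E'
import cv2,numpy as np
a=cv2.imread("pics/scene.png");b=cv2.imread("pics/top.png")
a=cv2.resize(a[130:330,200:500],None,fx=2,fy=2);b=cv2.resize(b[110:310,180:480],None,fx=2,fy=2)
cv2.imwrite("pics/both.png",cv2.resize(np.vstack([a,b]),(450,600)))
cv2.imwrite("pics/top2.png",cv2.resize(b,(800,533)))
E
```

```text
(no output)
```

View pics/top2.png

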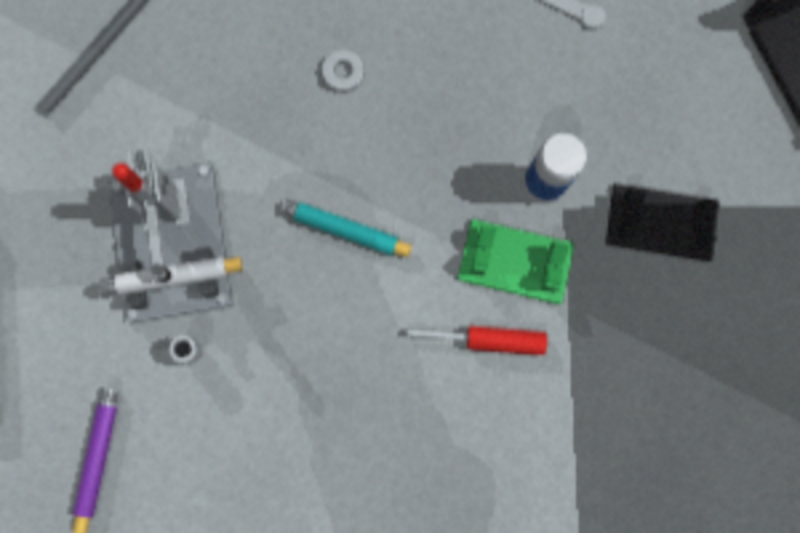

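View pics/scene.png

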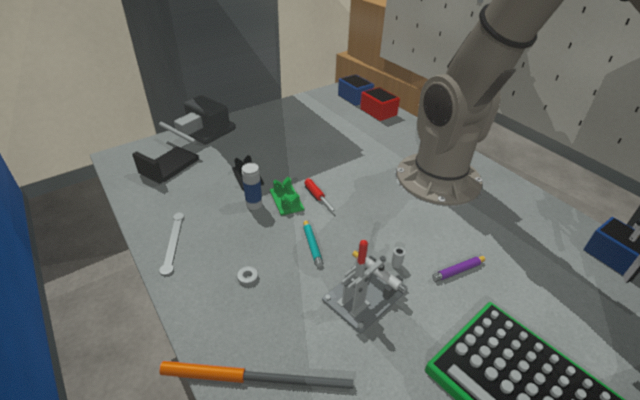

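The green cradle is right of centre, at about (515,260) in the top crop, with the spray can behind it and the screwdriver in front. The fixture is on the left. The silver shaft in it runs from (115,282) to (242,265), brass end to the right (-y), and the red handle is at (125,177). The purple, turquoise and black items are decoys.

```bash
cat > meas.py <<'E'
from h import *
def rect(pts,zlo,zhi):
    q=pts[(pts[:,2]>zlo)&(pts[:,2]<zhi)][:,:2]
    return cv2.minAreaRect((q*1000).astype(np.float32)),len(q)
def green(im_,P):
    h=cv2.cvtColor(im_,cv2.COLOR_RGB2HSV)
    m=(h[...,0]>50)&(h[...,0]<75)&(h[...,1]>150)&(P[...,0]>.4)&(P[...,0]<.57)&(P[...,1]<-.08)&(P[...,1]>-.28)
    return P[m]
E
python3 - <<'E'
from meas import *
for c in ["scene","top"]:
    I=cv2.imread(f"pics/{c}.png")[...,::-1].copy();P=np.load(f"{c}.npy")
    g=green(I,P);print(c,"cradle",rect(g,-.01,.2),rect(g,-.01,.02),rect(g,.04,.06),np.percentile(g[:,2],[2,50,98]))
    h=cv2.cvtColor(I,cv2.COLOR_RGB2HSV)
    m=((h[...,0]<6)|(h[...,0]>174))&(h[...,1]>150)&(P[...,1]>.15)&(P[...,2]>.08)
    r=P[m];print("handle",len(r))
    for z in np.arange(.14,.22,.02):
        q=r[(r[:,2]>z)&(r[:,2]<z+.02)];print(round(z,2),len(q),np.round(np.median(q,0),4) if len(q) else 0)
    # shaft: points z .048-.066 near
    m=(P[...,2]>.052)&(P[...,2]<.068)&(abs(P[...,0]-.465)<.05)&(abs(P[...,1]-.22)<.1)
    q=P[m];print("shaft",len(q),rect(q,0,1))
    mid,d=None,None
    top=q[q[:,2]>np.percentile(q[:,2],60)]
    v=cv2.fitLine(top[:,:2].astype(np.float32),cv2.DIST_HUBER,0,.002,.01).ravel();print("line",v,np.degrees(np.arctan2(v[1],v[0])),np.percentile(q[:,2],[50,90,98]))
    b=P[(P[...,2]>.005)&(P[...,2]<.02)&(abs(P[...,0]-.52)<.12)&(abs(P[...,1]-.23)<.1)]
    print("base",rect(b,0,1))
    for n in ["socket","spray_can"]:
        pass
    cm=P[(abs(P[...,0]-.387)<.03)&(abs(P[...,1]-.2)<.03)&(P[...,2]>.045)];print("socket top",np.round(cm.min(0),3),np.round(cm.max(0),3))
    cm=P[(abs(P[...,0]-.58)<.05)&(abs(P[...,1]+.21)<.05)&(P[...,2]>.12)];print("can top",np.round(cm.min(0),3),np.round(cm.max(0),3))
E
```

```text
scene cradle (((490.1358642578125, -178.101806640625), (121.57652282714844, 69.57648468017578), 75.75872802734375), 400) (((490.1358642578125, -178.101806640625), (121.57652282714844, 69.57648468017578), 75.75872802734375), 235) (((489.8518371582031, -178.73118591308594), (101.5555648803711, 50.96054458618164), 75.5721664428711), 106) [0.00842525 0.01293843 0.0540271 ]
handle 133
0.14 0 0
0.16 30 [0.5571 0.2398 0.1699]
0.18 42 [0.5571 0.2395 0.1895]
0.2 60 [0.5553 0.2382 0.2138]
shaft 422 (((465.317626953125, 216.53744506835938), (45.441497802734375, 156.80625915527344), 1.4997271299362183), 422)
line [ 0.16791357 -0.9858017   0.4669586   0.2373189 ] -80.333466 [0.05956219 0.06386948 0.06573176]
base (((520.0534057617188, 227.66400146484375), (228.76876831054688, 198.0050048828125), 1.713365912437439), 1920)
socket top [0.371 0.187 0.045] [0.401 0.215 0.059]
can top [ 0.559 -0.239  0.12 ] [ 0.607 -0.19   0.145]
top cradle (((483.81640625, -180.29678344726562), (121.69454193115234, 70.22127532958984), 75.50782775878906), 733) (((483.81640625, -180.29678344726562), (121.69454193115234, 70.22127532958984), 75.50782775878906), 524) (((485.0062561035156, -180.039306640625), (100.04741668701172, 52.35186004638672), 75.90664672851562), 143) [0.00654881 0.01193049 0.05294486]
handle 62
0.14 1 [0.54   0.2335 0.1594]
0.16 13 [0.5421 0.228  0.1696]
0.18 16 [0.5425 0.2286 0.1907]
0.2 30 [0.5451 0.2315 0.2142]
shaft 370 (((467.1048278808594, 216.45306396484375), (49.62470626831055, 160.3029327392578), 11.068574905395508), 370)
line [ 0.162241   -0.98675114  0.46573287  0.21926427] -80.663 [0.05923342 0.06335447 0.06487339]
base (((521.4776000976562, 229.3438720703125), (229.84506225585938, 194.94496154785156), 1.5047671794891357), 1373)
socket top [0.369 0.186 0.048] [0.396 0.215 0.062]
can top [ 0.555 -0.24   0.121] [ 0.601 -0.193  0.147]
```

{"name": "send_rows", "arguments": {
  "commands": [
    [[0,0,-20],-6.6,0],
    [[0,0,-20],-6.6,0],
    [[0,0,-20],-6.6,0],
    [[0,0,-20],-6.6,0],
    [[-17,-33.4,0],0,0],
    [[-17,-33.4,0],0,0],
    [[-17,-33.4,0],0,0],
    [[-17,-33.4,0],0,0],
    [[-17,-33.4,0],0,0],
    [[-17,-33.4,0],0,0],
    [[-17,-33.4,0],0,0],
    [[-17,-33.4,0],0,0],
    [[-17,-33.4,0],0,0],
    [[-17,-33.4,0],0,0],
    [[-17,-33.4,0],0,0],
    [[-17,-33.4,0],0,0],
    [[-17,-33.4,0],0,0],
    [[-17,-33.4,0],0,0]
  ],
  "newtons": 20
}}

```text
t: 3.7
tcp_pos: [0.5088, 0.2226, 0.2857]
tool_rot: [[-0.986, -0.165, 0.0], [-0.165, 0.986, 0.0], [-0.0, 0.0, -1.0]]
ft_force: [0.4, 0.7, -0.3]
opening: 0.003
finger_force: 0.0
```

```bash
python3 - <<'E'
from h import *
s=manip.sense();print(s["tcp_pos"],np.round(s["tool_rot"],3).tolist(),s["t"],s["ft_force"])
d=im("wrist");cv2.imwrite("pics/w1.png",d["image"][...,::-1]);np.save("w1.npy",cloud(d))
E
```

```text
[0.50882235 0.22262326 0.28571606] [[-0.986, -0.165, 0.0], [-0.165, 0.986, 0.0], [-0.0, 0.0, -1.0]] 3.7 [ 0.39419978  0.65779214 -0.31214313]
```

View pics/w1.png

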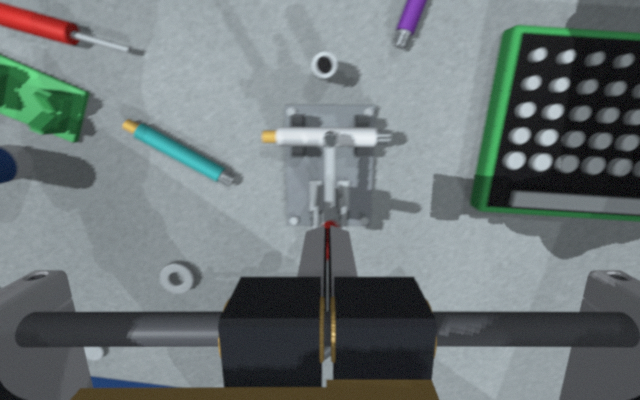

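The wrist view looks over the fixture: shaft from (263,137) to (400,137), with the arm and red handle in line with the fingertips at about x=330. I'll refine the shaft pose from here.

```bash
python3 - <<'E'
from h import *
P=np.load("w1.npy")
S0=np.array([.468,.2165]);fx=np.array([.986,.165]);fy=np.array([-.165,.986])
F=(P[...,:2]-S0);X=F@fx;Y=F@fy;Z=P[...,2]
m=(abs(X)<.03)&(abs(Y)<.09)&(Z>.05)&(Z<.075)
for a,b in [(-.085,-.064),(-.032,-.008),(.008,.032),(.05,.06),(.064,.085),(-.06,-.05)]:
    k=m&(Y>a)&(Y<b);z=Z[k];x=X[k]
    # circle-fit crossing: weighted by ridge
    A=np.c_[x**2,x,np.ones_like(x)];c=np.linalg.lstsq(A,z,rcond=None)[0]
    print(a,k.sum(),"x range",np.round(np.percentile(x,[2,50,98]),4),"zmax",np.percentile(z,98).round(4),"ridge",-c[1]/2/c[0])
k=m&(abs(X)<.014);print("Y ext",np.percentile(Y[k],[0.2,99.8]))
h=(Z>.19)&(Z<.23)&(abs(X-.0835)<.03)&(abs(Y)<.03);print("handle",h.sum(),np.median(X[h]),np.median(Y[h]),np.percentile(Y[h],[5,95]),Z[h].max())
b=(Z>.006)&(Z<.018)&(X>-.045)&(X<.14)&(abs(Y)<.066);print("base",np.percentile(X[b],[1,99]),np.percentile(Y[b],[1,99]))
s=(Z>.045)&(Z<.065)&(X<-.05)&(X>-.12)&(abs(Y)<.05);print("socket X",X[s].min(),X[s].max(),Y[s].min(),Y[s].max())
E
```

```text
-0.085 158 x range [-0.0092 -0.0022  0.0057] zmax 0.0586 ridge -0.0013566169210726948
-0.032 386 x range [-0.0226 -0.0025  0.0175] zmax 0.0628 ridge -0.00048337590917882036
0.008 304 x range [-0.0128 -0.0037  0.0092] zmax 0.0654 ridge -0.0010887514426315694
0.05 200 x range [-0.0226 -0.0013  0.0199] zmax 0.0625 ridge -0.001116907301233474
0.064 204 x range [-0.0091 -0.001   0.0084] zmax 0.06 ridge -0.000656619891833402
-0.06 152 x range [-0.0129 -0.0025  0.0092] zmax 0.0625 ridge -0.0011133624590434247
Y ext [-0.07892575  0.08150316]
  return _methods._mean(a, axis=axis, dtype=dtype,
  ret = ret.dtype.type(ret / rcount)
Traceback (most recent call last):
IndexError: index -1 is out of bounds for axis 0 with size 0
```

{"name": "send_rows", "arguments": {
  "commands": [
    [[0,0.5,24.7],0,0],
    [[0,0.5,24.7],0,0],
    [[0,0.5,24.7],0,0],
    [[0,0.5,24.6],0,0],
    [[-12,0,0],0,0],
    [[-12,0,0],0,0],
    [[-5,0,0],0,0],
    [[-5,0,0],0,0],
    [[-5,0,0],0,0],
    [[-5,0,0.8],0,0],
    [[-5,0,0.8],0,0],
    [[-5,0,0.8],0,0],
    [[-4.7,0,1.8],0,0],
    [[-4.7,0,1.8],0,0],
    [[-4.6,0,1.8],0,0]
  ]
}}

```text
t: 5.25
tcp_pos: [0.575, 0.2371, 0.1787]
tool_rot: [[-0.986, -0.165, -0.0], [-0.165, 0.986, -0.0], [0.0, -0.0, -1.0]]
ft_force: [-1.9, -0.8, 1.2]
opening: 0.004
finger_force: 1.2
```

{"name": "send_rows", "arguments": {
  "commands": [
    [[-4.2,0,2.6],0,0],
    [[-4.2,0,2.6],0,0],
    [[-4.2,0,2.6],0,0],
    [[-3.6,0,3.6],0,0],
    [[-3.6,0,3.6],0,0],
    [[-3.6,0,3.6],0,0],
    [[-2.8,0,4.2],0,0],
    [[-2.8,0,4.2],0,0],
    [[-2.8,0,4.2],0,0],
    [[-1.7,0,3.4],0,0],
    [[-1.7,0,3.4],0,0],
    [[0,0,0],0,0],
    [[0,0,0],0,0]
  ]
}}

```text
t: 6.55
tcp_pos: [0.6095, 0.243, 0.1409]
tool_rot: [[-0.986, -0.165, -0.0], [-0.165, 0.986, -0.0], [0.0, -0.0, -1.0]]
ft_force: [-2.4, -0.9, 1.5]
opening: 0.004
finger_force: 1.3
```

```bash
python3 - <<'E'
from h import *
d=im("scene");a=d["image"][210:350,290:450,::-1];cv2.imwrite("pics/s2.png",cv2.resize(a,(640,560)))
E
```

```text
(no output)
```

View pics/s2.png

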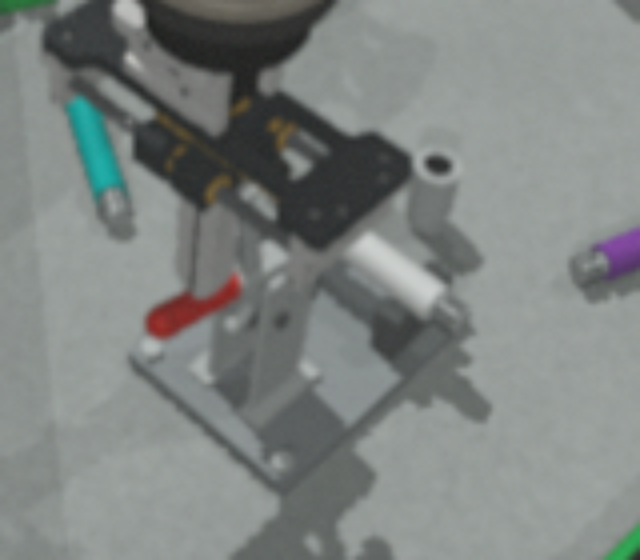

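The handle is now down, lying from about (150,325) to (240,285), and the shaft is still in the V blocks. I'll press on until the stop shows in the force.

{"name": "send_rows", "arguments": {
  "commands": [
    [[-0.6,0,2],0,0],
    [[-0.6,0,2],0,0],
    [[-0.3,0,1],0,0]
  ]
}}

```text
t: 6.9
tcp_pos: [0.6105, 0.2433, 0.1386]
tool_rot: [[-0.986, -0.165, -0.001], [-0.165, 0.986, 0.001], [0.001, 0.001, -1.0]]
ft_force: [-23.9, -7.9, 49.7]
opening: 0.003
finger_force: 27.0
```

{"name": "send_rows", "arguments": {
  "commands": [
    [[0,0,-20],0,0],
    [[0,0,-40],0,0],
    [[0,0,-50],0,0],
    [[0,0,-50],0,0],
    [[0,0,0],0,0]
  ]
}}

```text
t: 7.4
tcp_pos: [0.6138, 0.244, 0.3033]
tool_rot: [[-0.986, -0.165, 0.009], [-0.165, 0.986, 0.005], [-0.01, 0.003, -1.0]]
ft_force: [0.1, -0.1, -0.4]
opening: 0.009
finger_force: 0.0
```

```bash
python3 - <<'E'
from h import *
s=manip.sense();print(np.round(s["q"],1),s["tcp_pos"],s["t"])
E
```

```text
[-40.1  19.3  17.2  88.3  -5.9  72.7  77.3] [0.61382094 0.24401417 0.30332599] 7.4
```

{"name": "send_rows", "arguments": {
  "commands": [
    [[25,0,0],0,50],
    [[40,0,0],0,50],
    [[40,0,0],0,50],
    [[30,0,0],0,50],
    [[15,0,0],0,50],
    [[0,0,0],8.2,50],
    [[0,0,0],8.2,50],
    [[0,0,0],8.2,50],
    [[0,0,0],8.2,50],
    [[0,0,0],8.2,50],
    [[0,0,0],8.2,50],
    [[0,0,0],8.2,50],
    [[0,0,0],8.2,50],
    [[0,0,0],8.2,50],
    [[0,0,0],8.2,50],
    [[0,0,0],8,50],
    [[0,0,0],0,50],
    [[0,0,0],0,50]
  ]
}}

```text
t: 9.2
tcp_pos: [0.4635, 0.2186, 0.296]
tool_rot: [[-0.169, 0.986, 0.0], [0.986, 0.169, -0.0], [-0.0, 0.0, -1.0]]
ft_force: [1.4, -0.4, 0.3]
opening: 0.53
finger_force: 0.0
```

```bash
cat > shaftw.py <<'E'
from h import *
d=im("wrist");cv2.imwrite("pics/w2.png",d["image"][...,::-1]);P=cloud(d);np.save("w2.npy",P)
s=manip.sense();print(np.round(s["q"],1),s["tcp_pos"],np.round(s["tool_rot"],3).tolist())
S0=np.array([.4664,.2175]);fx=np.array([.986,.165]);fy=np.array([-.165,.986])
F=(P[...,:2]-S0);X=F@fx;Y=F@fy;Z=P[...,2]
m=(abs(X)<.03)&(abs(Y)<.09)&(Z>.05)&(Z<.075)
for a,b in [(-.085,-.064),(-.032,-.008),(-.008,.008),(.008,.032),(.064,.085)]:
    k=m&(Y>a)&(Y<b);z=Z[k];x=X[k]
    if k.sum()<20: continue
    c=np.polyfit(x,z,2);print(a,k.sum(),"x",np.round(np.percentile(x,[2,50,98]),4),"zmax",np.percentile(z,98).round(4),"ridge",-c[1]/2/c[0])
k=m&(abs(X)<.014);print("Y ext",np.percentile(Y[k],[0.2,99.8]))
for lo,hi in [(.08,.126),(.128,.16),(.16,.23)]:
    k=(X>.03)&(X<.21)&(abs(Y)<.04)&(Z>lo)&(Z<hi)
    if k.any(): print("hi",lo,k.sum(),"X",X[k].min(),X[k].max(),"Y",Y[k].min(),Y[k].max(),Z[k].max())
E
python3 shaftw.py
```

```text
[-50.4   4.3  19.2 106.9  -1.5  69.  -21. ] [0.46338498 0.21856403 0.29595736] [[-0.169, 0.986, 0.0], [0.986, 0.169, 0.0], [-0.0, 0.0, -1.0]]
-0.085 118 x [-0.0061  0.0008  0.0078] zmax 0.0587 ridge 0.0010390010593839157
-0.032 333 x [-0.0171  0.0005  0.0196] zmax 0.0628 ridge 0.0012127110871347668
-0.008 216 x [-0.0102  0.0004  0.0124] zmax 0.0627 ridge 0.001442680903998596
0.008 333 x [-0.0102  0.0015  0.0122] zmax 0.0627 ridge 0.0015508828335363911
0.064 181 x [-0.0064  0.0013  0.0102] zmax 0.0601 ridge 0.0016415555539163213
Y ext [-0.07895448  0.07962478]
hi 0.08 1321 X 0.07076192394099035 0.13845552086618407 Y -0.01734928691510962 0.026941797196482434 0.12599747810692202
hi 0.128 1035 X 0.10380916712282968 0.18342026739420125 Y -0.004146435277278508 0.0135151504931142 0.15990567341440143
hi 0.16 805 X 0.08952476199821433 0.1331342551745106 Y -0.0024729099608324537 0.012554700862586986 0.2027219589467284
```

View pics/w2.png

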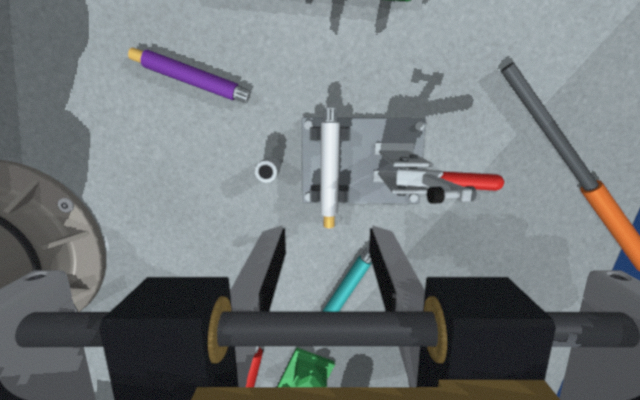

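The clamp is fully open: the arm is upright near (435,190) and the handle lies flat to (500,182). The body's +x end will pass close to the foot, so I'm keeping my ~3 mm offset away from the clamp and descending in stages while watching the force.

{"name": "send_rows", "arguments": {
  "commands": [
    [[0,0,30],0,50],
    [[0,0,45],0,50],
    [[0,0,45],0,50],
    [[0,0,40],0,50],
    [[0,0,20],0,50],
    [[0,0,0],0,50],
    [[0,0,4],0,50],
    [[0,0,4],0,50],
    [[0,0,4],0,50],
    [[0,0,4],0,50]
  ]
}}

```text
t: 10.25
tcp_pos: [0.4634, 0.2188, 0.1004]
tool_rot: [[-0.166, 0.986, 0.001], [0.986, 0.166, 0.001], [0.001, 0.001, -1.0]]
ft_force: [-1.0, -0.2, 0.6]
opening: 0.529
finger_force: 0.0
```

```bash
python3 - <<'E'
import numpy as np
P=np.load("w2.npy");S0=np.array([.4664,.2175]);fx=np.array([.986,.165]);fy=np.array([-.165,.986])
F=(P[...,:2]-S0);X=F@fx;Y=F@fy;Z=P[...,2]
k=(X>.03)&(X<.21)&(abs(Y)<.04)&(Z>.16)&(Z<.23);print(np.percentile(X[k],[0,.5,1,3,5,10,30]))
E
```

```text
[0.08952476 0.08966889 0.08986359 0.09036323 0.09069547 0.09158111
 0.09928476]
```

{"name": "send_rows", "arguments": {
  "commands": [
    [[0,0,4],0,50],
    [[0,0,4],0,50],
    [[0,0,4],0,50],
    [[0,0,4],0,50],
    [[0,0,0],0,50]
  ]
}}

```text
t: 10.75
tcp_pos: [0.4628, 0.2183, 0.0834]
tool_rot: [[-0.165, 0.986, -0.001], [0.986, 0.165, -0.001], [-0.0, -0.001, -1.0]]
ft_force: [0.1, -0.7, 0.4]
opening: 0.525
finger_force: 0.0
```

{"name": "send_rows", "arguments": {
  "commands": [
    [[0,0,10],0,50],
    [[0,0,10],0,50],
    [[0,0,10],0,50],
    [[0,0,8],0,50],
    [[0,0,5],0,50],
    [[0,0,4],0,50],
    [[0,0,0],0,50]
  ]
}}

```text
t: 11.45
tcp_pos: [0.4629, 0.2183, 0.0365]
tool_rot: [[-0.165, 0.986, -0.001], [0.986, 0.165, -0.0], [-0.0, -0.001, -1.0]]
ft_force: [1.1, 1.1, 0.7]
opening: 0.533
finger_force: 0.0
```

{"name": "send_rows", "arguments": {
  "commands": [
    [[0,0,0],0,36],
    [[0,0,0],0,30],
    [[0,0,0],0,24],
    [[0,0,0],0,20],
    [[0,0,0],0,15],
    [[0,0,0],0,10],
    [[0,0,0],0,10],
    [[0,0,0],0,10]
  ],
  "newtons": 25
}}

```text
t: 12.25
tcp_pos: [0.4659, 0.2192, 0.0382]
tool_rot: [[-0.164, 0.986, 0.005], [0.986, 0.164, 0.002], [0.001, 0.005, -1.0]]
ft_force: [10.9, 0.5, 1.9]
opening: 0.249
finger_force: 25.0
```

{"name": "send_rows", "arguments": {
  "commands": [
    [[0,0,-2],0,10],
    [[0,-0.5,-4],0,10],
    [[0,-0.5,-5],0,10],
    [[0,-1,-6],0,10],
    [[0,-2,-8],0,10],
    [[0,-3,-8],0,10],
    [[0,-3,-10],0,10],
    [[0,-3,-10],0,10],
    [[0,0,-10],0,10],
    [[0,0,-10],0,10],
    [[0,0,0],0,10]
  ],
  "newtons": 40
}}

```text
t: 13.35
tcp_pos: [0.451, 0.2168, 0.1115]
tool_rot: [[-0.165, 0.986, 0.002], [0.986, 0.165, 0.001], [0.001, 0.002, -1.0]]
ft_force: [-0.1, 0.6, -3.9]
opening: 0.242
finger_force: 40.0
```

{"name": "send_rows", "arguments": {
  "commands": [
    [[0,0,-25],0,10],
    [[0,0,-40],0,10],
    [[0,0,-40],0,10],
    [[-5,0,-25],0,10],
    [[-16,-1,0],0,10],
    [[-28,-3,0],2,10],
    [[-36,-3,0],2,10],
    [[-36,-3,0],2,10],
    [[-36,-3,0],2,10],
    [[-36,-2,0],2,10],
    [[-36,-1,0],2,10],
    [[-36,1,0],2,10],
    [[-36,2,0],2,10],
    [[-36,3,0],2,10],
    [[-32,4,0],2,10],
    [[-20,3,0],2,10],
    [[-10,2,0],2,10],
    [[0,0,0],1.8,10],
    [[0,0,0],0,10]
  ]
}}

```text
t: 15.25
tcp_pos: [0.4489, -0.1835, 0.2393]
tool_rot: [[0.282, 0.959, -0.001], [0.959, -0.282, 0.0], [-0.0, -0.001, -1.0]]
ft_force: [0.2, -0.3, -3.2]
opening: 0.243
finger_force: 40.0
```

```bash
cat > cr.py <<'E'
from meas import *
import sys
s=manip.sense();d=im("wrist");cv2.imwrite(f"pics/{sys.argv[1]}.png",d["image"][...,::-1]);P=cloud(d);np.save(sys.argv[1]+".npy",P)
R=s["tool_rot"];t=s["tcp_pos"];print("t",s["t"],"tcp",t,np.round(R,3).tolist(),s["ft_force"].round(1) if hasattr(s["ft_force"],'round') else s["ft_force"])
g=green(d["image"],P);print("green",rect(g,-.01,.025),rect(g,.04,.065),np.percentile(g[:,2],[2,50,98]))
# held shaft in tool coords
Q=(P-t)@R
m=(abs(Q[...,1])<.03)&(abs(Q[...,0])<.09)&(Q[...,2]>-.06)&(Q[...,2]<.0)
I=cv2.cvtColor(d["image"],cv2.COLOR_RGB2HSV)
for a in np.arange(-.08,.085,.02):
    k=m&(Q[...,0]>a)&(Q[...,0]<a+.02)&(Q[...,2]>-.035)
    if k.sum()>10: print(round(a,3),k.sum(),np.round(np.percentile(Q[k],[2,50,98],axis=0)*1000,1)[:,1:].tolist())
k=m&(abs(Q[...,1])<.011);print("xext",np.nanmin(Q[k][:,0]),np.nanmax(Q[k][:,0]))
E
python3 cr.py w3
```

```text
t 15.25 tcp [ 0.44888226 -0.18352637  0.23931639] [[0.282, 0.959, -0.001], [0.959, -0.282, 0.0], [-0.0, -0.001, -1.0]] [ 0.2 -0.3 -3.2]
green (((498.9830627441406, -169.33828735351562), (94.05349731445312, 32.07745361328125), 77.61270904541016), 134) (((495.90264892578125, -180.1230010986328), (98.76471710205078, 33.87328338623047), 79.83984375), 166) [0.00909642 0.03770347 0.05269488]
-0.08 622 [[-9.6, -24.1], [-0.2, -19.6], [9.3, -14.9]]
-0.06 254 [[-10.1, -24.5], [-0.5, -23.1], [9.2, -18.6]]
-0.04 753 [[-11.3, -24.4], [-0.2, -22.1], [11.4, -12.9]]
-0.02 1418 [[-11.4, -25.1], [0.4, -22.5], [11.6, -13.6]]
0.0 2610 [[-21.9, -34.0], [0.4, -22.4], [22.2, -5.9]]
0.02 1636 [[-11.2, -24.8], [-0.1, -22.5], [11.4, -14.1]]
0.04 1829 [[-11.2, -24.9], [0.3, -22.6], [11.6, -13.4]]
0.06 1469 [[-9.1, -23.0], [-0.1, -19.5], [9.0, -12.8]]
xext -0.0824328502103852 0.07848159902731744
```

View pics/w3.png

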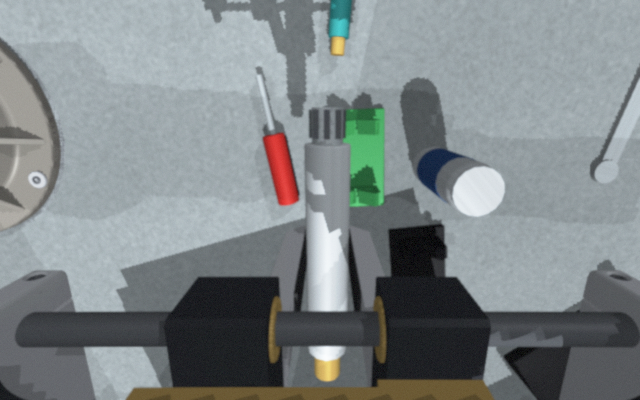

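The held shaft is level, but it hides part of the green cradle, whose right side shows at x 350–383, y 108–205. I'll shift aside to measure the whole cradle.

{"name": "send_rows", "arguments": {
  "commands": [
    [[0,-10,0],-1,10],
    [[0,-20,0],-1,10],
    [[0,-10,0],0,10],
    [[0,-5,0],0,10],
    [[0,0,0],0,10]
  ]
}}

```text
t: 15.8
tcp_pos: [0.4057, -0.1716, 0.2403]
tool_rot: [[0.246, 0.969, 0.001], [0.969, -0.246, 0.001], [0.001, 0.001, -1.0]]
ft_force: [-0.4, -0.0, -3.8]
opening: 0.245
finger_force: 40.0
```

```bash
python3 cr.py w4; python3 - <<'E'
from meas import *
I=cv2.imread("pics/w4.png")[...,::-1].copy();P=np.load("w4.npy");g=green(I,P)
for zl,zh in [(.005,.018),(.046,.06)]:
    r,_=rect(g,zl,zh);print(cv2.boxPoints(r).round(1).tolist())
# seat: depth cross-section of notches in cradle frame
c=np.array([.487,-.18]);a=np.radians(-14.3);fx=np.array([np.cos(a),np.sin(a)]);fy=np.array([-np.sin(a),np.cos(a)])
F=g[:,:2]-c;X=F@fx;Y=F@fy
for s in (-1,1):
    k=(abs(Y-s*.042)<.009)&(g[:,2]>.02)
    print("notch",s,k.sum(),[ (int(x*1000),int(k2.sum()),round(float(np.median(g[k2,2])),3)) for x in np.arange(-.034,.036,.004) for k2 in [k&(abs(X-x)<.002)] if k2.sum()>2])
    k3=(g[:,2]>.045)&(abs(Y-s*.042)<.02);print(np.percentile(X[k3],[1,99]),np.percentile(Y[k3],[1,99]))
E
```

```text
t 15.8 tcp [ 0.40567993 -0.17164945  0.24025138] [[0.246, 0.969, 0.001], [0.969, -0.246, 0.001], [0.001, 0.001, -1.0]] [-0.4 -0.  -3.8]
green (((485.8042297363281, -169.70892333984375), (101.6457748413086, 53.665443420410156), 75.97061920166016), 284) (((485.2555236816406, -177.793701171875), (98.3656997680664, 50.48392105102539), 75.72637939453125), 290) [0.00884819 0.03542471 0.05245877]
-0.08 626 [[-9.6, -24.0], [-0.1, -19.5], [9.0, -14.7]]
-0.06 255 [[-9.6, -24.9], [-0.1, -23.2], [9.3, -18.8]]
-0.04 745 [[-11.4, -24.6], [-0.1, -22.1], [11.4, -12.9]]
-0.02 1421 [[-11.4, -25.1], [0.4, -22.4], [11.7, -13.6]]
0.0 2626 [[-21.9, -34.0], [0.2, -22.4], [22.2, -5.4]]
0.02 1637 [[-11.1, -24.8], [-0.1, -22.6], [11.5, -14.1]]
0.04 1826 [[-11.1, -24.9], [0.4, -22.5], [11.6, -13.5]]
0.06 1468 [[-9.0, -22.8], [-0.1, -19.4], [9.2, -12.7]]
xext -0.08255031933507676 0.07848274665806285
[[447.3999938964844, -212.5], [499.20001220703125, -225.60000610351562], [524.0999755859375, -127.0], [472.29998779296875, -113.9000015258789]]
[[451.5, -219.6999969482422], [497.70001220703125, -231.39999389648438], [521.5999755859375, -136.89999389648438], [475.5, -125.19999694824219]]
notch -1 223 [(-26, 14, 0.032), (-22, 20, 0.049), (-18, 18, 0.047), (-14, 20, 0.046), (-10, 16, 0.042), (-6, 10, 0.038), (2, 19, 0.027), (5, 20, 0.039), (9, 25, 0.042), (13, 26, 0.046), (18, 27, 0.049), (22, 6, 0.051)]
[-0.02373975  0.02208711] [-0.04694905 -0.0327567 ]
notch 1 212 [(-26, 20, 0.029), (-22, 18, 0.051), (-18, 18, 0.051), (-14, 16, 0.046), (-10, 15, 0.043), (-6, 17, 0.038), (-2, 4, 0.035), (2, 20, 0.035), (5, 18, 0.04), (9, 21, 0.044), (13, 23, 0.047), (18, 13, 0.052), (22, 9, 0.051)]
[-0.02445359  0.02200736] [0.03580915 0.05019618]
```

View pics/w4.png

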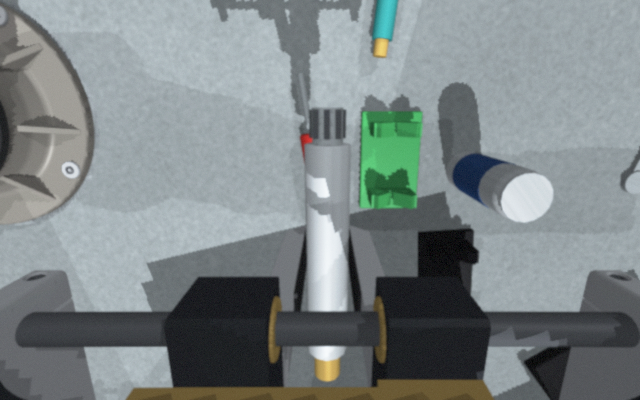

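The cradle's pose is settled: yaw -14.25°, centre about (0.4865, -0.178). In this view it fills x 360–422, y 110–208, and the can is at (520,190).

There is a problem with the present grip. With the fingertips 12 mm below the axis, the gripper body would seat at z≈0.135, and it overhangs the 140 mm can. I need a shallower grip, so I'll rest the shaft gently on clear bench, keep it captured between the fingers, and regrip about 8.5 mm higher.

{"name": "send_rows", "arguments": {
  "commands": [
    [[15,-1,0],0,10],
    [[28,-2,0],0,10],
    [[36,-3,0],0,10],
    [[36,-3,0],0,10],
    [[36,-3,0],0,10],
    [[36,-3,0],0,10],
    [[25,-2,0],0,10],
    [[14.4,0,0],0,10],
    [[0,0,20],0,10],
    [[0,0,40],0,10],
    [[0,0,45],0,10],
    [[0,0,45],0,10],
    [[0,0,35],0,10],
    [[0,0,20],0,10],
    [[0,0,10],0,10],
    [[0,0,10],0,10],
    [[0,0,5],0,10],
    [[0,0,0],0,10],
    [[0,0,0],0,10]
  ]
}}

```text
t: 17.75
tcp_pos: [0.4458, 0.0516, 0.0106]
tool_rot: [[0.247, 0.969, 0.001], [0.969, -0.247, 0.0], [0.001, 0.001, -1.0]]
ft_force: [0.1, -0.1, -3.2]
opening: 0.244
finger_force: 40.0
```

{"name": "send_rows", "arguments": {
  "commands": [
    [[0,0,3],0,10],
    [[0,0,2],0,10],
    [[0,0,2],0,10],
    [[0,0,1],0,10],
    [[0,0,1],0,10],
    [[0,0,0],0,10]
  ]
}}

```text
t: 18.35
tcp_pos: [0.4452, 0.0515, 0.0009]
tool_rot: [[0.247, 0.969, -0.0], [0.969, -0.247, -0.0], [-0.0, -0.0, -1.0]]
ft_force: [0.0, -0.7, -2.4]
opening: 0.243
finger_force: 40.0
```

{"name": "send_rows", "arguments": {
  "commands": [
    [[0,0,0.6],0,10],
    [[0,0,0.6],0,10],
    [[0,0,0],0,10]
  ]
}}

```text
t: 18.65
tcp_pos: [0.4454, 0.0515, 0.0002]
tool_rot: [[0.247, 0.969, 0.0], [0.969, -0.247, 0.0], [0.0, -0.0, -1.0]]
ft_force: [-3.6, -0.8, 13.0]
opening: 0.247
finger_force: 48.1
```

{"name": "send_rows", "arguments": {
  "commands": [
    [[0,0,0],0,24],
    [[0,0,0],0,25],
    [[0,0,0],0,26],
    [[0,0,0],0,27],
    [[0,0,0],0,27]
  ],
  "newtons": 5
}}

```text
t: 19.15
tcp_pos: [0.4464, 0.0515, 0.0003]
tool_rot: [[0.247, 0.969, 0.002], [0.969, -0.247, 0.0], [0.001, 0.002, -1.0]]
ft_force: [2.2, -1.9, 5.5]
opening: 0.289
finger_force: 3.1
```

{"name": "send_rows", "arguments": {
  "commands": [
    [[0,0,-2],0,27],
    [[0,0,-3],0,27],
    [[0,0,-2.5],0,27],
    [[0,0,-1.5],0,27],
    [[0,0,0],0,27]
  ]
}}

```text
t: 19.65
tcp_pos: [0.4453, 0.0516, 0.009]
tool_rot: [[0.247, 0.969, 0.0], [0.969, -0.247, 0.0], [0.0, 0.0, -1.0]]
ft_force: [0.4, 0.5, 0.3]
opening: 0.284
finger_force: 0.0
```

{"name": "send_rows", "arguments": {
  "commands": [
    [[0,0,0.6],0,27],
    [[0,0,0],0,25],
    [[0,0,0],0,23],
    [[0,0,0],0,15],
    [[0,0,0],0,10],
    [[0,0,0],0,10]
  ],
  "newtons": 30
}}

```text
t: 20.25
tcp_pos: [0.4451, 0.0515, 0.0081]
tool_rot: [[0.247, 0.969, -0.0], [0.969, -0.247, -0.0], [-0.0, -0.0, -1.0]]
ft_force: [-0.1, 0.3, -3.5]
opening: 0.246
finger_force: 30.0
```

{"name": "send_rows", "arguments": {
  "commands": [
    [[0,0,-2],0,10],
    [[0,0,-5],0,10],
    [[0,0,-10],0,10],
    [[0,0,-20],0,10],
    [[0,0,-35],0,10],
    [[0,0,-45],0,10],
    [[0,0,-45],0,10],
    [[0,0,-35],0,10],
    [[0,0,-15],0,10],
    [[0,0,0],0,10]
  ],
  "newtons": 50
}}

```text
t: 21.25
tcp_pos: [0.4462, 0.0517, 0.2227]
tool_rot: [[0.247, 0.969, 0.004], [0.969, -0.247, 0.002], [0.003, 0.003, -1.0]]
ft_force: [-0.4, 0.2, -3.9]
opening: 0.242
finger_force: 50.0
```

```bash
python3 cr.py w5 2>&1 | grep -v green
```

```text
t 21.25 tcp [0.44621512 0.05166555 0.22271064] [[0.247, 0.969, 0.004], [0.969, -0.247, 0.002], [0.003, 0.003, -1.0]] [-0.4  0.2 -3.9]
Traceback (most recent call last):
  File "cr.py", line 5, in <module>
IndexError: index -1 is out of bounds for axis 0 with size 0
```

```bash
sed -i 's/^g=green(d\["image"\],P);/g=green(d["image"],P)\nif len(g)>20: /' cr.py; python3 cr.py w5
```

```text
t 21.3 tcp [0.44542755 0.05160082 0.22102055] [[0.247, 0.969, 0.002], [0.969, -0.247, 0.001], [0.002, 0.001, -1.0]] [-0.1  0.2 -4.6]
-0.08 495 [[-8.5, -15.6], [-0.1, -11.0], [7.5, -5.6]]
-0.04 1016 [[-11.6, -16.2], [-0.1, -13.9], [11.4, -4.6]]
-0.02 1341 [[-11.3, -27.0], [-0.1, -14.3], [11.6, -5.6]]
0.0 2537 [[-21.9, -33.8], [0.4, -15.0], [22.2, -4.4]]
0.02 1498 [[-11.1, -16.4], [0.4, -14.3], [11.5, -5.8]]
0.04 1672 [[-11.3, -16.5], [0.4, -14.3], [11.6, -5.2]]
0.06 1335 [[-9.0, -14.5], [-0.1, -11.1], [9.3, -4.5]]
xext -0.0825175466021848 0.07850669940404692
```

{"name": "send_rows", "arguments": {
  "commands": [
    [[-14,6,0],0,10],
    [[-26,12,0],0,10],
    [[-32,15,0],0,10],
    [[-32,15,0],0,10],
    [[-32,15,0],0,10],
    [[-32,15,0],0,10],
    [[-26,12,0],0,10],
    [[-16.9,6.5,0],0,10],
    [[0,0,0],0,10],
    [[0,0,20],0,10],
    [[0,0,35],0,10],
    [[0,0,35],0,10],
    [[0,0,30],0,10],
    [[0,0,16],0,10],
    [[0,0,8],0,10],
    [[0,0,0],0,10],
    [[0,0,0],0,10]
  ]
}}

```text
t: 23.05
tcp_pos: [0.4868, -0.1767, 0.0766]
tool_rot: [[0.247, 0.969, 0.0], [0.969, -0.247, -0.0], [-0.0, 0.0, -1.0]]
ft_force: [-0.2, -0.8, -2.4]
opening: 0.243
finger_force: 50.0
```

```bash
python3 cr.py w6 | head -3; python3 - <<'E'
from h import *
d=im("scene");I=d["image"];P=cloud(d);cv2.imwrite("pics/s3.png",cv2.resize(I[120:240,190:350,::-1],(800,600)))
E
```

```text
t 23.05 tcp [ 0.48684739 -0.17666346  0.07658249] [[0.247, 0.969, 0.0], [0.969, -0.247, -0.0], [-0.0, 0.0, -1.0]] [-0.2 -0.8 -2.4]
green (((492.244873046875, -151.50926208496094), (72.32359313964844, 59.5750846862793), 82.62212371826172), 75) (((485.7792663574219, -177.9915771484375), (98.41851043701172, 51.68532943725586), 75.81079864501953), 217) [0.00923584 0.04843995 0.05305062]
-0.08 501 [[-8.5, -16.0], [-0.1, -11.1], [7.5, -5.4]]
```

View pics/s3.png

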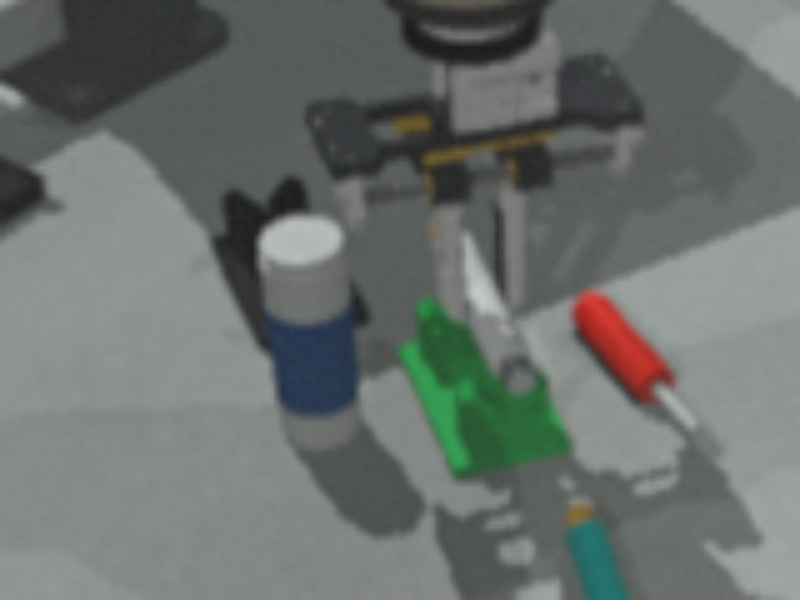

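The shaft is over the notches at about (500,320). The can at (300,240) is close to the gripper's left end piece, so the last 30 mm goes down in small steps.

{"name": "send_rows", "arguments": {
  "commands": [
    [[0,0,6],0,10],
    [[0,0,6],0,10],
    [[0,0,5],0,10],
    [[0,0,4],0,10],
    [[0,0,3],0,10],
    [[0,0,2],0,10],
    [[0,0,1],0,10],
    [[0,0,0],0,10]
  ]
}}

```text
t: 23.95
tcp_pos: [0.4867, -0.1767, 0.0491]
tool_rot: [[0.247, 0.969, -0.0], [0.969, -0.247, -0.0], [-0.0, -0.0, -1.0]]
ft_force: [-0.3, -0.2, -3.0]
opening: 0.242
finger_force: 50.0
```

{"name": "send_rows", "arguments": {
  "commands": [
    [[0,0,1],0,10],
    [[0,0,0.8],0,10],
    [[0,0,0.5],0,10],
    [[0,0,0],0,10]
  ]
}}

```text
t: 24.35
tcp_pos: [0.4867, -0.1766, 0.0469]
tool_rot: [[0.247, 0.969, -0.0], [0.969, -0.247, -0.0], [-0.0, -0.0, -1.0]]
ft_force: [0.5, -0.9, -3.8]
opening: 0.246
finger_force: 50.0
```

{"name": "send_rows", "arguments": {
  "commands": [
    [[0,0,0.5],0,10],
    [[0,0,0.5],0,10],
    [[0,0,0],0,10]
  ]
}}

```text
t: 24.65
tcp_pos: [0.4871, -0.1768, 0.0461]
tool_rot: [[0.247, 0.969, 0.001], [0.969, -0.247, -0.0], [-0.0, 0.001, -1.0]]
ft_force: [1.4, -0.0, -0.0]
opening: 0.245
finger_force: 50.0
```

{"name": "send_rows", "arguments": {
  "commands": [
    [[0,0,0.5],0,10],
    [[0,0,0.4],0,10],
    [[0,0,0],0,10]
  ]
}}

```text
t: 24.95
tcp_pos: [0.4872, -0.1768, 0.0458]
tool_rot: [[0.247, 0.969, 0.001], [0.969, -0.247, 0.0], [0.001, 0.001, -1.0]]
ft_force: [-4.3, 1.7, 20.3]
opening: 0.243
finger_force: 50.0
```

{"name": "send_rows", "arguments": {
  "commands": [
    [[0,0,-0.6],0,10],
    [[0,0,0],0,23],
    [[0,0,0],0,24],
    [[0,0,0],0,25],
    [[0,0,0],0,27],
    [[0,0,0],0,30],
    [[0,0,0],0,36],
    [[0,0,0],0,40],
    [[0,0,0],0,40],
    [[0,0,0],0,40]
  ],
  "newtons": 5
}}

```text
t: 25.95
tcp_pos: [0.4867, -0.1766, 0.0456]
tool_rot: [[0.247, 0.969, -0.0], [0.969, -0.247, -0.0], [-0.0, -0.0, -1.0]]
ft_force: [1.4, 0.6, 0.4]
opening: 0.429
finger_force: 0.0
```

Released with no contact force. Retreating straight up.

{"name": "send_rows", "arguments": {
  "commands": [
    [[0,0,-4],0,40],
    [[0,0,-10],0,40],
    [[0,0,-20],0,40],
    [[0,0,-40],0,40],
    [[0,0,-40],0,40],
    [[0,0,-40],0,40],
    [[0,0,-40],0,40],
    [[0,0,0],0,40],
    [[0,0,0],0,40]
  ]
}}

```text
t: 26.85
tcp_pos: [0.487, -0.1766, 0.2408]
tool_rot: [[0.247, 0.969, 0.002], [0.969, -0.247, 0.001], [0.001, 0.002, -1.0]]
ft_force: [-0.6, -0.9, -0.2]
opening: 0.426
finger_force: 0.0
```

```bash
python3 - <<'E'
from meas import *
c=np.array([.4864,-.1783]);a=np.radians(-14.25);fx=np.array([np.cos(a),np.sin(a)]);fy=np.array([-np.sin(a),np.cos(a)])
d=im("wrist");P=cloud(d);F=P[...,:2]-c;X=F@fx;Y=F@fy;Z=P[...,2]
m=(abs(X)<.025)&(abs(Y)<.09)&(Z>.054)&(Z<.08)
for lo in np.arange(-.08,.08,.02):
    k=m&(Y>lo)&(Y<lo+.02)
    if k.sum()>10: print(round(lo,2),k.sum(),np.percentile(X[k],[2,50,98]).round(4),np.percentile(Z[k],98).round(4))
print("Y",np.nanmin(Y[m]),np.nanmax(Y[m]));g=green(d["image"],P);print(rect(g,.04,.056))
s=im("scene")["image"];w=d["image"]
cv2.imwrite("pics/fin.png",np.vstack([cv2.resize(w[60:300,180:500],(700,300))[...,::-1],cv2.resize(s[130:330,200:440],(700,300))[...,::-1]]))
E
```

```text
-0.08 159 [-0.0059  0.0002  0.0076] 0.0606
-0.06 281 [-0.0093  0.0003  0.0111] 0.0626
-0.04 303 [-0.0103  0.0003  0.0109] 0.0626
-0.02 313 [-0.0102  0.0003  0.0108] 0.0625
0.0 328 [-0.01    0.0003  0.0107] 0.0627
0.02 335 [-0.0099  0.0003  0.0105] 0.0626
0.04 357 [-0.0097  0.0004  0.0104] 0.0627
0.06 251 [-0.0073  0.0004  0.007 ] 0.0616
Y -0.07878245206760455 0.08005533733601862
(((486.4788513183594, -177.99099731445312), (98.5210952758789, 48.57958221435547), 76.16706085205078), 148)
```

View pics/fin.png

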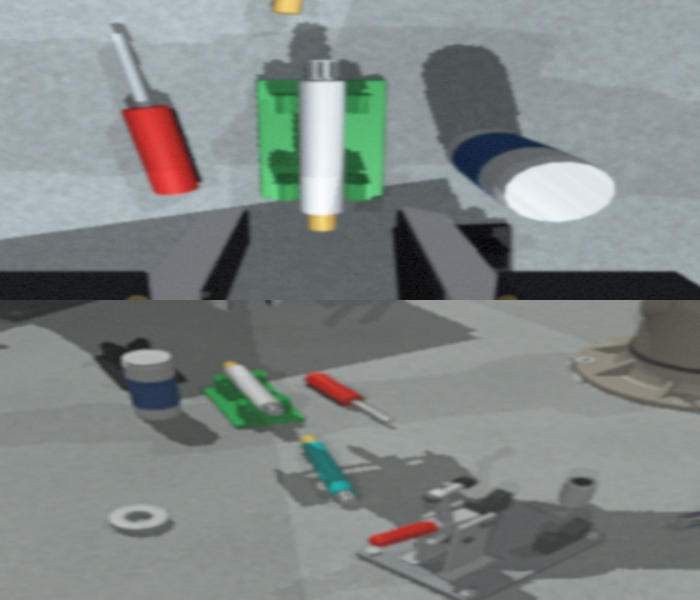

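The shaft, at (322,145), sits level and centred in both notches, its top at 62.6 mm all along. The clamp is still open and the bystanders are untouched. Handing in.

```bash
python3 -c "
from plant import manip
print(manip.finish_job())"
```

```text
the job is handed in; nothing more can be done
None
```

The clamp is open, the shaft lies level and centred in both notches of the green cradle, and nothing else was disturbed; the job was handed in at about 27 s, and no verdict was returned.

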